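# Set the dinner chime ready to strike

### The job

Get the dinner chime ready for the host. First swing its folded stand up until it snaps open and stays up, then draw the sprung hammer back past the catch and ease it forward until it hangs on the hook; keep control of the hammer so that it never flies forward or fires, and leave the chime cocked with nothing touching it. Do not disturb the grinders, the cruet or the butter dish.

Things in the scene. Friction and masses are not known exactly. Their poses are not given: they have to be found in the camera images.
- chime: Fixed pale-wood base of the dinner chime, 18 mm thick. Its frame: z up, y roughly towards the robot, origin on the sideboard (z = 0); the wood spans x -245 to +10 mm and y -160 to +60 mm. The stand's hinge line is parallel to y at x -10 mm, 45 mm up; folded, the stand lies level towards +x. The hammer's upright post is at x -55, y -120 mm, the catch's at x -204, y -103 mm.
- stand (a joint): Stand angle (rad): 0 folded level, 1.40 fully open (80 degrees up). A U of 10 mm steel rod, 160 mm from hinge line to cross bar, 116 mm wide, carrying a brass disc 84 mm across whose edge is 41 mm short of the bar. An over-centre spring drives it to an end: let go below about 1.0 rad it falls back, above it snaps open. It takes about 4 N at the bar to start; 2 N holds it open.
- stand_bar (a point): Middle of the stand's cross bar, a round steel rod 10 mm thick and 116 mm long, parallel to the chime's y axis; it moves on a circle of 160 mm radius about the hinge line. Folded, there is 40 mm of free height under it.
- hammer (a joint): Hammer angle (rad) about its upright post: 0 at rest, arm along the chime's +y; grows as it is drawn back (anticlockwise from above, head moving away from the stand). 1.05 = hanging on the catch, 1.17 = hard stop; by 1.11 the pin is past the hook and the hook has closed. The spring pulls forward with 2.5 N at the peg at rest, 6 N at the catch. Let go short of the catch it fires.
- hammer_peg (a point): Point on the hammer's upright round dark wooden drawing peg, 16 mm thick, 22 mm below its top; the peg rises from the arm (86 mm up) to 145 mm above the sideboard, 85 mm from the hammer's post. It does not spin on the arm, so a firm pinch has to turn with the arm.
- catch (a joint): Angle of the light steel catch lever (rad): 0 closed. The hammer's pin pushes its sloped nose aside (about 0.13) when drawn past, and a weak spring closes it again. A push of about 1 N on its hook or tail lets the hammer go.
- catch_hook (a point): Hook of the catch, 62 mm above the sideboard, just in front of the hammer's pin when hooked. The lever reaches 95 mm from its post to the nose and has a 50 mm tail with a small wooden trigger tab on the other side; all of it lies below 75 mm.
- grinder_a_mid (a point): Middle, 70 mm up, of a clear acrylic grinder with a steel twist top, 52 mm across, 142 mm tall, pale filling. Bystander.
- grinder_b_mid (a point): Middle, 70 mm up, of the twin acrylic grinder with dark filling, 52 mm across, 142 mm tall. Bystander.
- cruet_mid (a point): Middle, 75 mm up, of the empty glass cruet, 76 mm across, 150 mm tall with a narrow neck. Bystander.
- butter_mid (a point): Point 40 mm up in the white ceramic butter dish with its lid on, 170 x 110 mm, 92 mm tall. Bystander.
- hammer_head (a point): Centre of the hammer's head, a dark wooden cylinder 32 mm thick and 40 mm long on the 12 mm steel arm, 80 mm above the sideboard, 115 mm from the post. At the arm's end, 140 mm from the post, a pin hangs down; the catch holds this pin.

How it is judged:
On the way, in this order (a step that is already met when the one before it is completed fails the run):
1. the stand is snapped open (value of joint stand above 1.3 rad), for 0.2 s.
2. the hammer hangs on the closed catch, let go (value of joint hammer between 1 and 1.1 rad and value of joint catch below 0.05 rad and contact force between the fingers and hammer below 0.3 N), for 0.3 s.
At the end, for the whole second after the job is handed in: The stand is open (joint above 1.3 rad of 1.40) and the hammer hangs still on the catch (1.0 to 1.1 rad) with the catch closed (below 0.05 rad) (value of joint stand above 1.3 rad and value of joint hammer between 1 and 1.1 rad and value of joint catch below 0.05 rad and velocity of joint hammer between -0.1 and 0.1 rad/s); the robot touches nothing.
It fails at once if the hammer flies forward (faster than 4 rad/s) (velocity of joint hammer below -4 rad/s).
It fails at once if a grinder, the cruet or the butter dish is pushed more than 30 mm or tipped (distance of any of grinder_a_mid, grinder_b_mid, cruet_mid, butter_mid from where it was at the start of the episode above 0.03 m or angle between any of grinder_a_mid, grinder_b_mid, cruet_mid, butter_mid's own z axis and vertical above 0.35 rad).
It also fails if it takes over 51 s, if anything falls off the work surface, if the arm or the gripper's body presses on something with over 40 N, if the wrist force passes 120 N, or if a joint passes its speed limit or range.

### The arm

A 6-joint arm with a two-finger parallel gripper is mounted at the origin on the work surface. World frame = base frame: x ahead of the robot, y to its left, z up, the work surface at z = 0. Lengths are in m, angles in rad, forces in N, time in s.
With the tool pointing down it reaches from about 0.325 to 0.925 m from the base axis. Payload 3.1 kg.
Tool frame: the origin (TCP) lies at the very end of the fingers, on their centre line; the grasp point (between the pads) lies grasp_offset behind it (grasp_offset is the distance from the TCP to the grasp point, in m); z points along the fingers, y is the direction in which the jaws open and shut (so a half turn about z gives the same grasp; the last joint's range is limited). The gripper opens to 85 mm and grips with 20 to 120 N. Pads are 22 mm wide; open, the fingers measure 114 mm over their backs; the gripper's body (76 mm by 85 mm) begins 54 mm behind the grasp point. The pads swing forward as they close: fully open they stand 13 mm farther back than shut.
Start: joints at [-1.233, 0.217, 1.613, -0, 1.311, -0.112], TCP at [0.272, -0.563, 0.231] pointing down, gripper open.
Joint ranges: [-2.75, 2.75], [-0.78, 2.1], [0.31, 2.55], [-1.13, 4.27], [0.13, 2.63], [-2.58, 2.58]. Speed limits (rad/s): [2.79, 2.79, 3.14, 3.14, 3.14, 3.14].

### API

Orientations are given as a unit quaternion [x, y, z, w].
In Python, from workcell import get_obs, read_camera, get_calibration, hand_in, grasp_offset gives the robot as it stands. The module is installed in compiled form; this text tells all that it offers.
- The arm moves only by the tool step_arm, never from a script. Its argument "series" is a list of rows, each an object with "translation": the shift along the tool's x, y, z in cm, a list of three; "dr": the turn, a rotation vector about the tool's x, y, z in degrees, a list of three. A call has 1 to 20 rows; each row shifts and turns the commanded pose from where the row before left it, along the tool's axes as they then stand; what a row does not reach is not made up. A row lasts 1/8 s, in which the tool goes at most 62.5 mm and 10.7 degrees, less where a joint would pass 70% of its speed; a pose out of reach is approached as far as the arm can. A call with a gripper value outside its range is refused whole. "hand" is the closure in counts, from 0 (fully open) to 255 (shut), set as the call begins (left out, the last holds). The fingers move at their own pace and stop on an object; the grip force is fixed at half the most. Time passes only in rows, so rows that do not move let the fingers close. It gives the time, the measured TCP pose, the force and the opening at its end, in the units of the state.
- get_obs(): the state, without advancing time (a new reading comes with each control period).
- read_camera(name): name is "side" or "top" or "wrist"; returns the picture (480x640x3 uint8, red, green, blue); there is no depth.
- get_calibration(name): a dict with "intrinsics" (3x3 intrinsics, pixels), "rvec" (rotation vector, rad) and "tvec" (3), from world to camera coordinates, as OpenCV has them. Camera axes: x right, y down, z forward; pixel columns grow to the right and rows downward; lengths in m; the calibration is good to about 2 mm. The wrist camera is an equidistant fisheye: a pixel r from the principal point sees the ray r / f radians off the axis. A picture is of the moment at which its call begins: read the wrist's pose just before it. get_calibration takes no time and is no camera call; for the wrist camera it gives the pose at the moment of the call.
- hand_in(): hands the job in, once; it reports no verdict.
The state is a dict: "time_s": time; "joint_pos": joint angles; "joint_velocities": joint speeds; "joint_torque": joint torques, N m; "ee_pos": TCP position; "tcp_rot": TCP orientation; "force": force on the tool from outside, world axes, zero at the start; "torque": the same for the moment, N m; "grip_width": finger opening in m.
Only numpy, scipy, OpenCV 4.12 (cv2) and the standard library are available. Lean on these libraries where they do the work, as an engineer would, in place of code of your own. Each camera call takes 0.05 s, during which the arm holds its last target.

## Working session

There is one attempt and no reset: what is moved stays moved. The work goes in short steps, Python scripts to look and compute and a tool call to move; the robot and the scene stay as the last step left them, time stands still between calls to the robot, and variables do not carry over. Pictures are saved under pics/ and viewed, and the job is handed in when it is done.

Besides the shell and the picture viewer there is one more tool, called after "Emit:" by a JSON object that holds its "api" and its "payload". step_arm: Moves the arm, as the interface text tells. Its arguments: {"type":"object","properties":{"series":{"type":"array"},"hand":{"type":"number"}},"required":["series"]}

```bash
mkdir -p pics
python3 - <<'E'
from workcell import *
import cv2
print(get_obs()); print(grasp_offset if not callable(grasp_offset) else grasp_offset())
for n in ["side","top","wrist"]:
    c=get_calibration(n); print(n,c)
    cv2.imwrite(f"pics/{n}0.png",cv2.cvtColor(read_camera(n),cv2.COLOR_RGB2BGR))
E
```

```text
{'time_s': 0.0, 'joint_pos': array([-1.23319642e+00,  2.17780515e-01,  1.61495028e+00,  2.07776204e-05,
        1.31128751e+00, -1.12169795e-01]), 'joint_velocities': array([ 0.00025388, -0.00028209, -0.00049968, -0.00182228, -0.00014647,
       -0.00055351]), 'joint_torque': array([-5.23257550e-04, -3.96851599e+01, -3.03850400e+01, -2.37047507e-04,
        9.63294588e-03,  4.20711530e-06]), 'ee_pos': array([ 0.27149243, -0.56204115,  0.22994349]), 'tcp_rot': array([ 9.74819671e-01,  2.22991341e-01, -1.26440265e-04, -1.20625718e-03]), 'force': array([-0.85278402, -0.73751819,  0.37657308]), 'torque': array([-0.0285525 , -0.03276539, -0.04488961]), 'grip_width': 0.08542972355661654}
0.0187
side {'intrinsics': array([[560.47498181,   0.        , 326.78603811],
       [  0.        , 560.47498181, 240.34329972],
       [  0.        ,   0.        ,   1.        ]]), 'rvec': array([ 2.06486987, -0.22397279,  0.15318082]), 'tvec': array([-0.59610607,  0.16096861,  1.10485526])}
top {'intrinsics': array([[523.30794496,   0.        , 318.94736873],
       [  0.        , 523.30794496, 238.41353482],
       [  0.        ,   0.        ,   1.        ]]), 'rvec': array([ 2.17266725, -2.11744542,  0.20311382]), 'tvec': array([-0.00637208,  0.61721482,  1.27957753])}
wrist {'intrinsics': array([[371.64829954,   0.        , 312.9076572 ],
       [  0.        , 371.64829954, 247.68573141],
       [  0.        ,   0.        ,   1.        ]]), 'rvec': array([-2.43053032,  1.52490369,  0.24251869]), 'tvec': array([-0.62328217, -0.03889018,  0.38068229])}
```

View pics/side0.png

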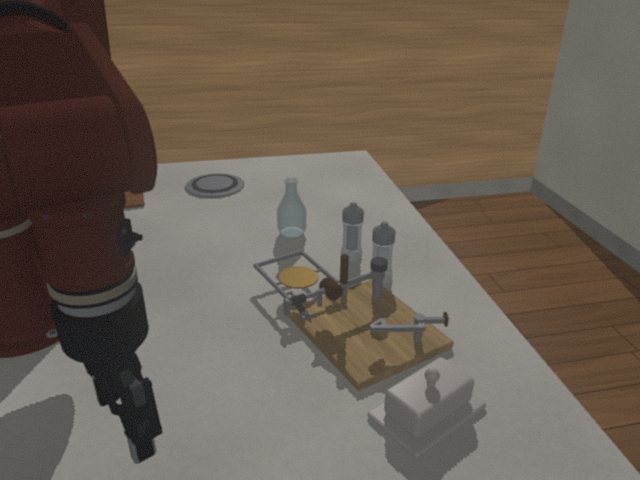

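View pics/top0.png

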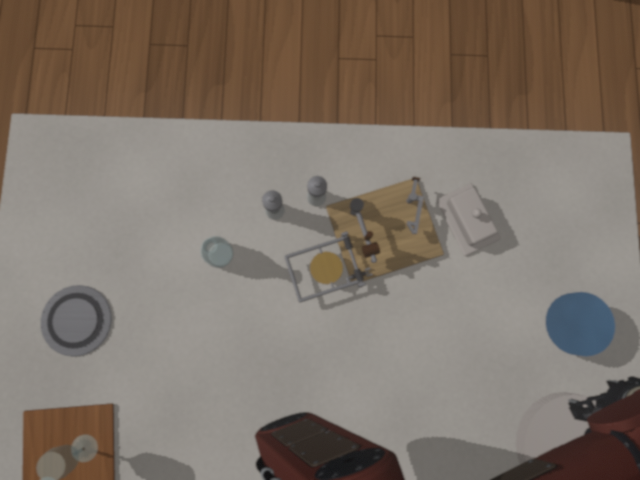

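View pics/wrist0.png

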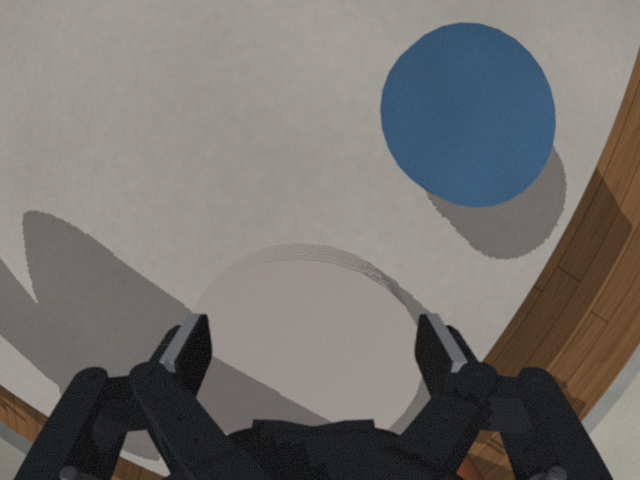

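The top view has the chime around (385,235), the stand towards (290,275), the grinders at (272,203) and (317,188), the cruet at (217,250) and the butter dish at (472,215). I'll zoom in to pick exact features.

Run:
```python
import cv2
a=cv2.imread("pics/top0.png")[150:325,190:510]; cv2.imwrite("pics/top0z.png",cv2.resize(a,(800,438),interpolation=cv2.INTER_CUBIC))
a=cv2.imread("pics/side0.png")[240:400,245:465]; cv2.imwrite("pics/side0z.png",cv2.resize(a,(800,582),interpolation=cv2.INTER_CUBIC))
```

```text
(no output)
```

View pics/top0z.png

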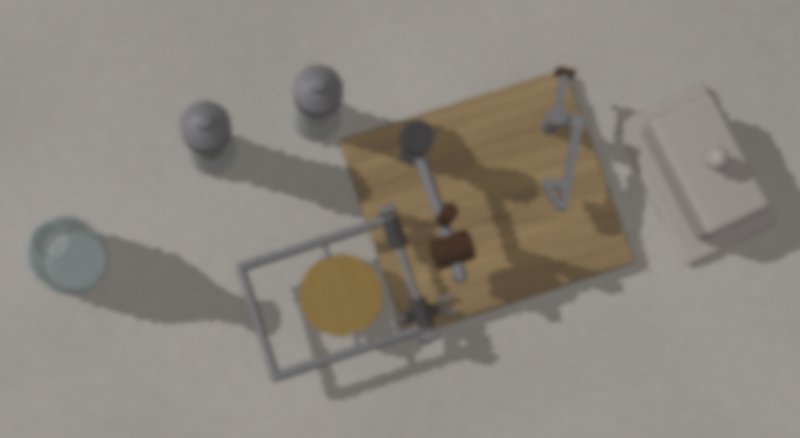

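View pics/side0z.png

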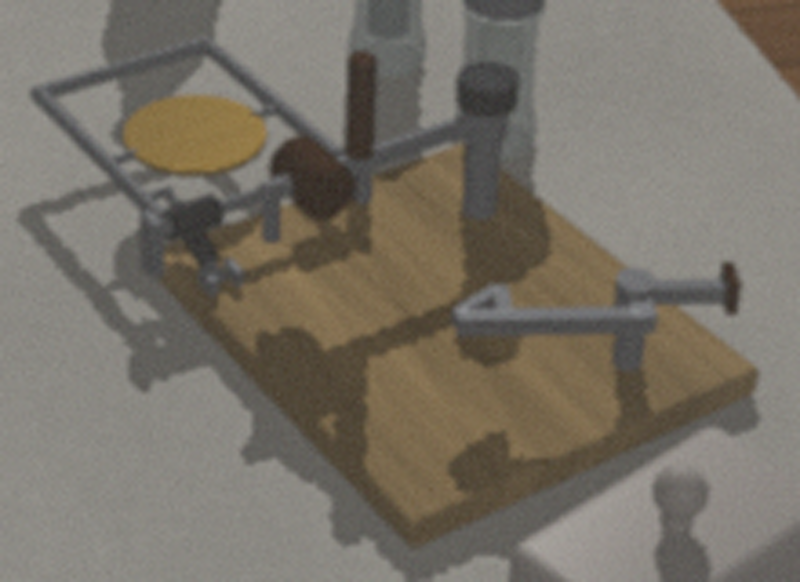

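```bash
cat > h.py <<'E'
import numpy as np, cv2
from scipy.optimize import least_squares
from workcell import *
def proj(n,P):
    c=get_calibration(n); p,_=cv2.projectPoints(np.array(P,float).reshape(-1,1,3),c["rvec"],c["tvec"],c["intrinsics"],None); return p.reshape(-1,2)
def c2w(q,P):
    P=np.array(P,float).reshape(-1,3); c,s=np.cos(q[2]),np.sin(q[2])
    return np.c_[q[0]+c*P[:,0]-s*P[:,1], q[1]+s*P[:,0]+c*P[:,1], P[:,2]]
def ray(n,uv,z):
    c=get_calibration(n); R,_=cv2.Rodrigues(c["rvec"]); d=R.T@np.linalg.inv(c["intrinsics"])@np.array([uv[0],uv[1],1.]); o=-R.T@c["tvec"]
    return o+d*(z-o[2])/d[2]
E
python3 - <<'E'
from h import *
T=[((10,-160,18),(342,144)),((-245,-160,18),(567,70)),((-245,60,18),(633,262)),((-55,-35,145),(447,211))]
S=[((-245,60,18),(412,525)),((-245,-160,18),(757,370)),((-55,-35,145),(362,55))]
BT=[(240,265),(277,378)];BS=[(207,45),(38,92)]
def f(q):
    r=[]
    for n,L,o,s,B in(("top",T,(190,150),2.5,BT),("side",S,(245,240),800/220,BS)):
        P=[p for p,_ in L]+[(150,q[3]*1000-58,45),(150,q[3]*1000+58,45)]
        uv=[np.array(u)/s+o for _,u in L]+[np.array(u)/s+o for u in B]
        r.append(proj(n,c2w(q,np.array(P)/1000))-uv)
    return np.concatenate(r).ravel()
s=least_squares(f,[.7,0,np.pi/2,0.0],loss="soft_l1");print(s.x, f(s.x).reshape(-1,2).round(1).tolist())
q=s.x
print(c2w(q,[(.15,q[3],.045),(-.01,q[3],.045),(-.055,-.12,.1),(-.055,-.035,.123),(-.204,-.103,.06)]))
for nm,u,z in(("gA",(205,113),.142),("gB",(318,80),.142),("cru",(68,250),.075),("but",(712,165),.09)):
    print(nm,ray("top",np.array(u)/2.5+(190,150),z))
E
```

```text
[ 0.56378414 -0.07157028  1.91274393 -0.00328188] [[-0.5, -2.1], [-0.0, -1.1], [2.3, -0.3], [2.2, -0.3], [0.6, -0.2], [-0.1, -1.7], [-1.4, 0.0], [0.2, -1.0], [-1.7, 0.2], [-1.0, -1.2], [-0.6, -0.4]]
[[ 0.51657763  0.07084571  0.045     ]
 [ 0.57022925 -0.07989083  0.045     ]
 [ 0.69527929 -0.08314726  0.1       ]
 [ 0.6152005  -0.11164968  0.123     ]
 [ 0.7292266  -0.22922115  0.06      ]]
gA [0.70373296 0.12634455 0.142     ]
gB [0.73968574 0.01890177 0.142     ]
cru [0.57710566 0.2612295  0.075     ]
but [ 0.67846875 -0.37872142  0.09      ]
```

```bash
cat >> h.py <<'E'
from scipy.spatial.transform import Rotation as Rn
Q=[0.56378,-0.07157,1.91274,-0.00328]
def delta(p,yaw_y,tilt=None):
    "tool-frame shift (cm) and rotvec (deg) to target, tool down with tool y at world angle yaw_y"
    o=get_obs(); R=Rn.from_quat(o["tcp_rot"])
    y=np.array([np.cos(yaw_y),np.sin(yaw_y),0]); z=np.array([0,0,-1.]); x=np.cross(y,z)
    T=Rn.from_matrix(np.c_[x,y,z])
    if tilt is not None: T=tilt*T
    print("t",o["time_s"].__round__(2),"pos",o["ee_pos"].round(4),"F",o["force"].round(1),"w",round(o["grip_width"],4))
    print("shift cm",(R.inv().apply(np.array(p)-o["ee_pos"])*100).round(2),"dr",np.degrees((R.inv()*T).as_rotvec()).round(2))
E
python3 - <<'E'
from h import *
delta((.517,.071,.17),1.91274-np.pi)
E
```

```text
t 0.15 pos [ 0.2716 -0.5622  0.2303] F [-0.3 -0.4 -0.8] w 0.0851
shift cm [ 49.63 -46.34   6.12] dr [-0.11 -0.01  6.18]
```

Emit:
{"api": "step_arm", "payload": {"series": [{"translation":[3.3,-3.1,0],"dr":[0,0,0.4]},{"translation":[3.3,-3.1,0],"dr":[0,0,0.4]},{"translation":[3.3,-3.1,0],"dr":[0,0,0.4]},{"translation":[3.3,-3.1,0],"dr":[0,0,0.4]},{"translation":[3.3,-3.1,0],"dr":[0,0,0.4]},{"translation":[3.3,-3.1,0],"dr":[0,0,0.4]},{"translation":[3.3,-3.1,0],"dr":[0,0,0.4]},{"translation":[3.3,-3.1,0],"dr":[0,0,0.4]},{"translation":[3.3,-3.1,0],"dr":[0,0,0.4]},{"translation":[3.3,-3.1,0],"dr":[0,0,0.4]},{"translation":[3.3,-3.1,0],"dr":[0,0,0.4]},{"translation":[3.3,-3.1,0],"dr":[0,0,0.4]},{"translation":[3.3,-3.1,1.5],"dr":[0,0,0.4]},{"translation":[3.3,-3.1,2],"dr":[0,0,0.4]},{"translation":[1.5,-1.5,2],"dr":[0,0,0.5]},{"translation":[0,0,0],"dr":[0,0,0]}], "hand": 160}}

```text
time_s: 2.15
ee_pos: [0.5329, 0.0383, 0.1738]
tcp_rot: [0.985, 0.172, -0.003, -0.001]
force: [-0.2, 0.1, -0.7]
grip_width: 0.0316
```

Run:
```python
from h import *
delta((.517,.071,.17),1.91274-np.pi)
for n in["wrist","top","side"]:
    cv2.imwrite(f"pics/{n}1.png",cv2.cvtColor(read_camera(n),cv2.COLOR_RGB2BGR))
```

```text
t 2.15 pos [0.5329 0.0383 0.1738] F [-0.2  0.1 -0.7] w 0.0316
shift cm [-0.39 -3.61  0.39] dr [-0.12  0.27  0.24]
```

View pics/wrist1.png

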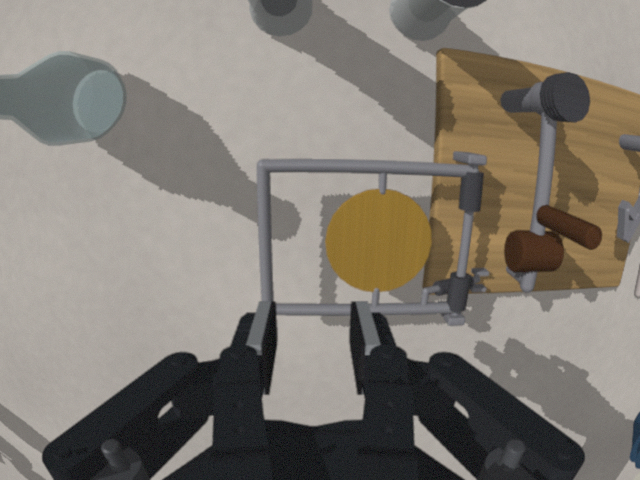

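The wrist view shows the stand clearly. The bar's corners are near (265,166) and (267,308), and the peg top is near (588,236). I'll triangulate these with the fisheye model.

```bash
cat >> h.py <<'E'
def wray(uv,z,c=None):
    c=c or get_calibration("wrist"); K=c["intrinsics"]; R,_=cv2.Rodrigues(c["rvec"])
    v=np.array([uv[0]-K[0,2],uv[1]-K[1,2]]); r=np.hypot(*v); th=r/K[0,0]
    d=R.T@np.r_[np.sin(th)*v/r,np.cos(th)]; o=-R.T@c["tvec"]
    return o+d*(z-o[2])/d[2]
def w2c(q,P):
    P=np.array(P); c,s=np.cos(q[2]),np.sin(q[2]); d=P[:2]-q[:2]; return np.r_[c*d[0]+s*d[1],-s*d[0]+c*d[1],P[2]]
E
python3 - <<'E'
from h import *
a=wray((265,166),.045);b=wray((267,308),.045)
print(a,b,(a+b)/2,np.linalg.norm(a-b), np.arctan2(*(b-a)[1::-1])-np.pi/2+2*np.pi)
for n,u,z in(("peg",(590,236),.145),("hpostend",(565,98),.11),("basecorner",(440,48),.018)): w=wray(u,z);print(n,w,w2c(Q,w))
print(c2w(Q,[(.15,Q[3],.045),(-.055,-.035,.145)]))
E
```

```text
[0.57393802 0.08846876 0.045     ] [0.46369939 0.05197327 0.045     ] [0.51881871 0.07022102 0.045     ] 0.11612268804842556 1.8904986205676382
peg [ 0.61959949 -0.11039793  0.145     ] [-0.05529731 -0.03956807  0.145     ]
hpostend [ 0.69680082 -0.07886508  0.11      ] [-0.05147712 -0.12287336  0.11      ]
basecorner [ 0.7159558  -0.00966976  0.018     ] [ 0.00728909 -0.16412185  0.018     ]
[[ 0.51657227  0.07084555  0.045     ]
 [ 0.6151962  -0.1116496   0.145     ]]
```

```bash
sed -i 's/^Q=.*/Q=[0.5655,-0.0715,1.905,-0.00328]/' h.py
python3 - <<'E'
from h import *
delta((.518,.0705,.028),Q[2]-np.pi)
E
```

```text
t 2.3 pos [0.5346 0.0363 0.1768] F [-0.6 -0.3  0.1] w 0.0321
shift cm [-0.42 -3.78 14.88] dr [ 0.03 -0.02  0.51]
```

Emit:
{"api": "step_arm", "payload": {"series": [{"translation":[-0.2,-1.9,0],"dr":[0,0,0.5]},{"translation":[-0.2,-1.9,0],"dr":[0,0,0]},{"translation":[0,0,2.5],"dr":[0,0,0]},{"translation":[0,0,3],"dr":[0,0,0]},{"translation":[0,0,2],"dr":[0,0,0]},{"translation":[0,0,0],"dr":[0,0,0]},{"translation":[0,0,0],"dr":[0,0,0]}]}}

```text
time_s: 3.18
ee_pos: [0.519, 0.0714, 0.1026]
tcp_rot: [0.986, 0.166, 0.001, 0.0]
force: [0.1, 0.2, 0.4]
grip_width: 0.0317
```

Run:
```python
from h import *
delta((.518,.0705,.028),Q[2]-np.pi)
for n in["wrist"]:
    cv2.imwrite(f"pics/{n}2.png",cv2.cvtColor(read_camera(n),cv2.COLOR_RGB2BGR))
```

```text
t 3.17 pos [0.519  0.0714 0.1026] F [0.1 0.2 0.4] w 0.0317
shift cm [-0.13  0.05  7.46] dr [ 0.04 -0.11  0.01]
```

View pics/wrist2.png

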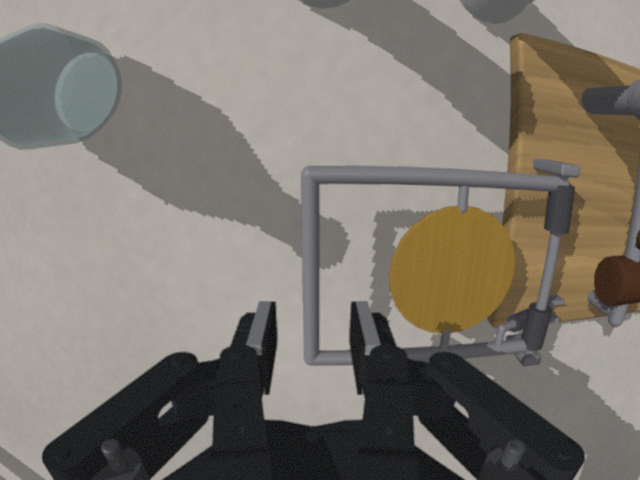

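The bar (column 311) is centred between the fingers (275–350), so I'll descend and close.

Emit:
{"api": "step_arm", "payload": {"series": [{"translation":[-0.1,0,2.5],"dr":[0,0,0]},{"translation":[0,0,2.5],"dr":[0,0,0]},{"translation":[0,0,2.4],"dr":[0,0,0]},{"translation":[0,0,0],"dr":[0,0,0]},{"translation":[0,0,0],"dr":[0,0,0]}]}}

```text
time_s: 3.85
ee_pos: [0.5186, 0.0711, 0.0288]
tcp_rot: [0.986, 0.167, 0.001, 0.0]
force: [0.5, -1.1, 0.3]
grip_width: 0.032
```

Emit:
{"api": "step_arm", "payload": {"series": [{"translation":[0,0,0],"dr":[0,0,0]},{"translation":[0,0,0],"dr":[0,0,0]},{"translation":[0,0,0],"dr":[0,0,0]},{"translation":[0,0,0],"dr":[0,0,0]}], "hand": 255}}

```text
time_s: 4.35
ee_pos: [0.5182, 0.0725, 0.029]
tcp_rot: [0.986, 0.166, 0.001, -0.001]
force: [-0.8, 5.1, 6.1]
grip_width: 0.0078
```

Emit:
{"api": "step_arm", "payload": {"series": [{"translation":[0,0.08,-1.6],"dr":[0,0,0]},{"translation":[0,0.24,-1.58],"dr":[0,0,0]},{"translation":[0,0.39,-1.55],"dr":[0,0,0]},{"translation":[0,0.55,-1.5],"dr":[0,0,0]},{"translation":[0,0,0],"dr":[0,0,0]}]}}

```text
time_s: 4.97
ee_pos: [0.5221, 0.0613, 0.0911]
tcp_rot: [0.986, 0.166, 0.002, -0.002]
force: [0.9, 7.4, -1.2]
grip_width: 0.008
```

Run:
```python
from h import *
o=get_obs();print(o["force"],o["torque"],o["ee_pos"])
cv2.imwrite("pics/side3.png",cv2.cvtColor(read_camera("side"),cv2.COLOR_RGB2BGR))
```

```text
[ 0.9010672   7.37604338 -1.24879234] [ 1.39252505 -0.13608264  0.09594638] [0.52211985 0.06132155 0.09114365]
```

View pics/side3.png

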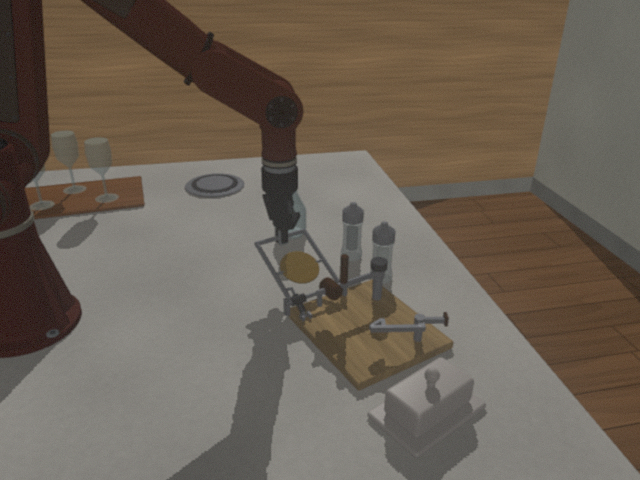

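The stand is lifting with about 7 N on the wrist, so I'll continue along the arc.

Emit:
{"api": "step_arm", "payload": {"series": [{"translation":[0,0.7,-1.44],"dr":[0,0,0]},{"translation":[0,0.83,-1.36],"dr":[0,0,0]},{"translation":[0,0.97,-1.28],"dr":[0,0,0]},{"translation":[0,1.09,-1.17],"dr":[0,0,0]},{"translation":[0,0,0],"dr":[0,0,0]}]}}

```text
time_s: 5.65
ee_pos: [0.5339, 0.0284, 0.1456]
tcp_rot: [0.986, 0.166, 0.001, -0.003]
force: [-3.6, 10.2, 11.0]
grip_width: 0.0076
```

Emit:
{"api": "step_arm", "payload": {"series": [{"translation":[0,1.2,-1.05],"dr":[0,0,0]},{"translation":[0,1.31,-0.93],"dr":[0,0,0]},{"translation":[0,1.38,-0.8],"dr":[0,0,0]},{"translation":[0,0,0],"dr":[0,0,0]}]}}

```text
time_s: 6.15
ee_pos: [0.5478, -0.0109, 0.1749]
tcp_rot: [0.986, 0.166, 0.002, -0.0]
force: [-4.2, 4.2, 14.2]
grip_width: 0.0072
```

Run:
```python
from h import *
o=get_obs();print(o["force"],o["torque"],w2c(Q,o["ee_pos"]))
cv2.imwrite("pics/side4.png",cv2.cvtColor(read_camera("side"),cv2.COLOR_RGB2BGR)[120:400,200:520])
```

```text
[-4.20866366  4.16497763 14.20859694] [0.77159177 0.73522937 0.0478224 ] [ 0.0630252  -0.00313014  0.17489252]
```

View pics/side4.png

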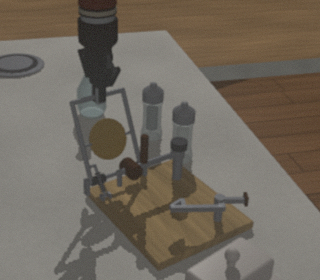

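Emit:
{"api": "step_arm", "payload": {"series": [{"translation":[0,1.46,-0.75],"dr":[0,0,0]},{"translation":[0,1.52,-0.55],"dr":[0,0,0]},{"translation":[0,1.3,-0.35],"dr":[0,0,0]},{"translation":[0,0,0],"dr":[0,0,0]},{"translation":[0,0,0],"dr":[0,0,0]}]}}

```text
time_s: 6.82
ee_pos: [0.5623, -0.0525, 0.1884]
tcp_rot: [0.986, 0.166, 0.003, 0.001]
force: [3.1, 1.2, 6.5]
grip_width: 0.0076
```

Run:
```python
from h import *
o=get_obs();print(o["force"],o["torque"],w2c(Q,o["ee_pos"]))
cv2.imwrite("pics/side5.png",cv2.cvtColor(read_camera("side"),cv2.COLOR_RGB2BGR)[120:400,200:520])
```

```text
[3.08638403 1.21386247 6.48318171] [ 0.45780078 -0.48819342  0.08401667] [ 0.01897777 -0.00324731  0.18839043]
```

View pics/side5.png

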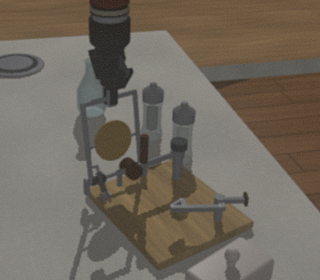

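The bar is at chime x ≈ 19 mm, which matches the 1.40 rad stop. I'll open partway and lift clear.

Emit:
{"api": "step_arm", "payload": {"series": [{"translation":[0,0,0],"dr":[0,0,0]},{"translation":[0,0,0],"dr":[0,0,0]},{"translation":[0,0,0],"dr":[0,0,0]},{"translation":[0,0,-2],"dr":[0,0,0]},{"translation":[0,0,-3.5],"dr":[0,0,0]},{"translation":[0,0,-2],"dr":[0,0,0]},{"translation":[0,0,0],"dr":[0,0,0]}], "hand": 160}}

```text
time_s: 7.75
ee_pos: [0.5616, -0.0522, 0.2646]
tcp_rot: [0.986, 0.167, 0.003, 0.001]
force: [0.3, 0.7, 0.5]
grip_width: 0.0319
```

Run:
```python
from h import *
p=c2w(Q,[(-.055,-.035,.26)])[0];print(p)
delta(p,Q[2]-np.pi)
for n in["wrist","side","top"]:
    if n=="wrist":
        c=get_calibration("wrist"); np.save("w6.npy",np.array([c],dtype=object),allow_pickle=True)
    cv2.imwrite(f"pics/{n}6.png",cv2.cvtColor(read_camera(n),cv2.COLOR_RGB2BGR))
```

```text
[ 0.61660445 -0.11197635  0.26      ]
t 7.75 pos [ 0.5616 -0.0522  0.2646] F [0.3 0.7 0.5] w 0.0319
shift cm [3.23 7.45 0.5 ] dr [ 0.18 -0.28  0.03]
```

View pics/wrist6.png

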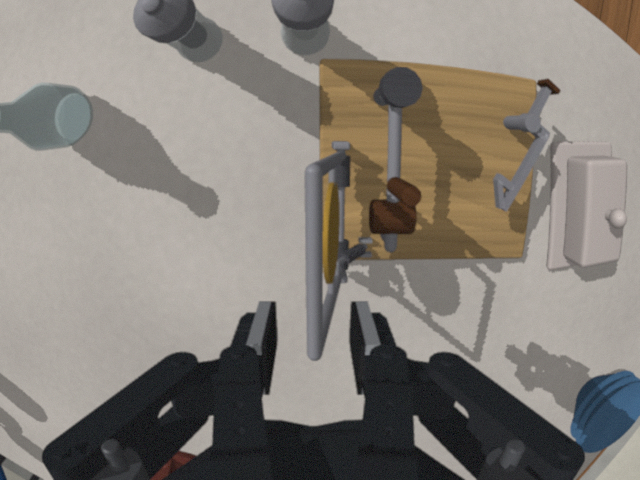

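View pics/side6.png

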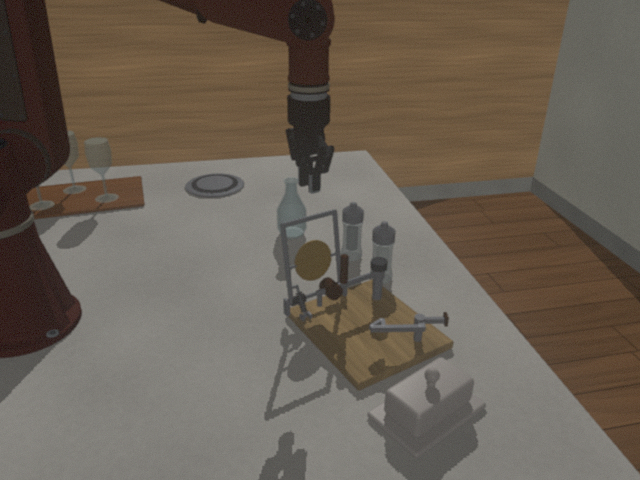

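The stand stays open by itself: in the side view the bar is up at about (308,218). Next I'll zoom in on the peg.

Run:
```python
import cv2
a=cv2.imread("pics/wrist6.png")[40:280,310:560]; cv2.imwrite("pics/w6z.png",cv2.resize(a,(625,600),interpolation=cv2.INTER_CUBIC))
```

```text
(no output)
```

View pics/w6z.png

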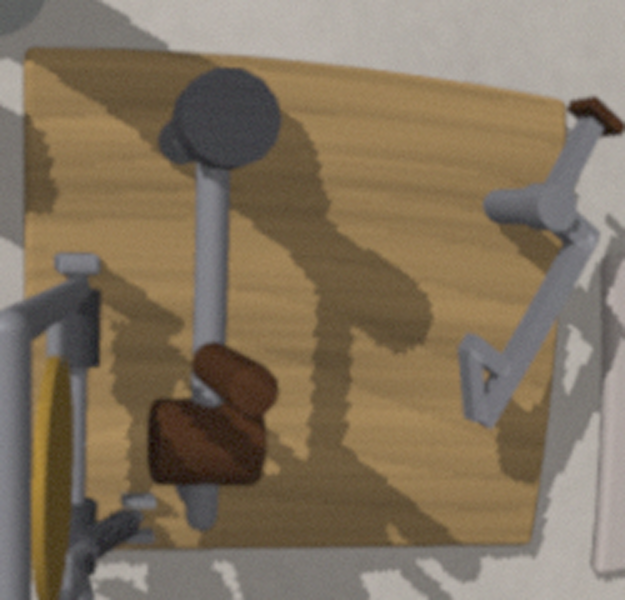

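Run:
```python
from h import *
c=np.load("w6.npy",allow_pickle=True)[0]
pts=[((.01,-.16,.018),(320,59.2)),((-.245,-.16,.018),(536,80)),((-.245,.06,.018),(522,257.2)),((-.055,-.035,.145),(410.8,195.2)),((-.204,-.103,.072),(529,123))]
W=[wray(u,p[2],c) for p,u in pts]
for (p,u),w in zip(pts,W): print(p,w.round(4),w2c(Q,w).round(4))
f=lambda q:np.concatenate([c2w(q,[p])[0][:2]-w[:2] for (p,_),w in list(zip(pts,W))[:4]])
s=least_squares(f,Q[:3]);print(s.x,s.fun.reshape(-1,2)*1000)
```

```text
(0.01, -0.16, 0.018) [ 0.7132 -0.0074  0.018 ] [ 0.0122 -0.1605  0.018 ]
(-0.245, -0.16, 0.018) [ 0.7976 -0.2449  0.018 ] [-0.2399 -0.1624  0.018 ]
(-0.245, 0.06, 0.018) [ 0.5931 -0.3173  0.018 ] [-0.2413  0.0546  0.018 ]
(-0.055, -0.035, 0.145) [ 0.6188 -0.1079  0.145 ] [-0.0518 -0.0384  0.145 ]
(-0.204, -0.103, 0.072) [ 0.7294 -0.222   0.072 ] [-0.196  -0.1054  0.072 ]
[ 0.56648234 -0.06790106  1.91111364] [[ 0.80644217  2.28704385]
 [ 1.50939634 -0.53125474]
 [-1.36883156 -1.55711037]
 [-0.94700696 -0.19867875]]
```

```bash
sed -i 's/^Q=.*/Q=[0.5663,-0.0685,1.911,-0.00328]/' h.py
python3 - <<'E'
from h import *
p=c2w(Q,[(-.055,-.035,.26)])[0];print(p)
delta(p,Q[2]-np.pi)
E
```

```text
[ 0.61764639 -0.108669    0.26      ]
t 7.9 pos [ 0.5591 -0.0517  0.2601] F [ 0.1 -0.1 -0.9] w 0.0313
shift cm [ 3.66  7.31 -0.  ] dr [-0.06  0.11 -0.32]
```

Emit:
{"api": "step_arm", "payload": {"series": [{"translation":[1.8,3.6,0],"dr":[0,0,-0.3]},{"translation":[1.8,3.7,0],"dr":[0,0,0]},{"translation":[0,0,3.5],"dr":[0,0,0]},{"translation":[0,0,4],"dr":[0,0,0]},{"translation":[0,0,2],"dr":[0,0,0]},{"translation":[0,0,0],"dr":[0,0,0]},{"translation":[0,0,0],"dr":[0,0,0]}]}}

```text
time_s: 8.78
ee_pos: [0.6191, -0.109, 0.1679]
tcp_rot: [0.986, 0.169, 0.001, 0.001]
force: [1.0, -0.6, 0.3]
grip_width: 0.0319
```

Run:
```python
from h import *
p=c2w(Q,[(-.055,-.035,.104)])[0];print(p)
delta(p,Q[2]-np.pi)
c=get_calibration("wrist");np.save("w7.npy",np.array([c],dtype=object),allow_pickle=True)
cv2.imwrite("pics/wrist7.png",cv2.cvtColor(read_camera("wrist"),cv2.COLOR_RGB2BGR))
```

```text
[ 0.61764639 -0.108669    0.104     ]
t 8.78 pos [ 0.6191 -0.109   0.1679] F [ 1.  -0.6  0.3] w 0.0319
shift cm [-0.13 -0.08  6.39] dr [ 0.08 -0.11 -0.01]
```

View pics/wrist7.png

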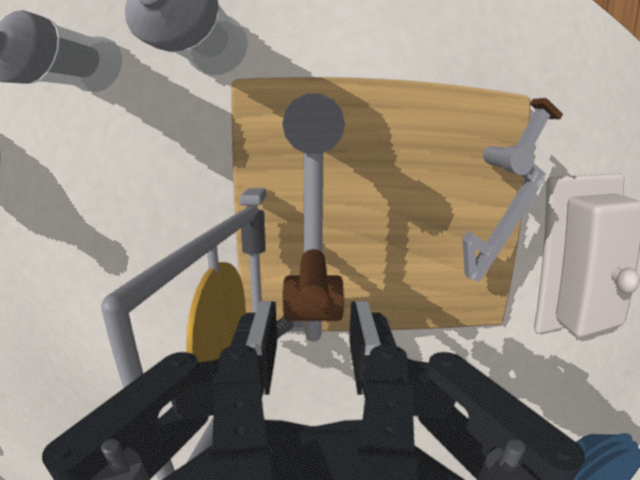

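The peg is at column 314, between the fingers, so I'll descend and pinch.

Emit:
{"api": "step_arm", "payload": {"series": [{"translation":[-0.1,0,2],"dr":[0,0,0]},{"translation":[0,0,2.3],"dr":[0,0,0]},{"translation":[0,0,2],"dr":[0,0,0]},{"translation":[0,0,0],"dr":[0,0,0]},{"translation":[0,0,0],"dr":[0,0,0]}]}}

```text
time_s: 9.45
ee_pos: [0.6175, -0.1092, 0.1037]
tcp_rot: [0.986, 0.169, 0.0, 0.0]
force: [-0.6, -1.4, 0.4]
grip_width: 0.0317
```

Emit:
{"api": "step_arm", "payload": {"series": [{"translation":[0,0,0],"dr":[0,0,0]},{"translation":[0,0,0],"dr":[0,0,0]},{"translation":[0,0,0],"dr":[0,0,0]},{"translation":[0,0,0],"dr":[0,0,0]}], "hand": 255}}

```text
time_s: 9.95
ee_pos: [0.6181, -0.1095, 0.1047]
tcp_rot: [0.986, 0.169, 0.001, 0.001]
force: [0.3, 0.3, 5.9]
grip_width: 0.0145
```

Run:
```python
from h import *
o=get_obs();print(o["force"],o["torque"],w2c(Q,o["ee_pos"]),o["grip_width"])
cv2.imwrite("pics/wrist8.png",cv2.cvtColor(read_camera("wrist"),cv2.COLOR_RGB2BGR))
```

```text
[0.27707969 0.32396842 5.87011503] [ 0.04517473 -0.0188122   0.05016539] [-0.0559097  -0.03517775  0.10473938] 0.014461439268921312
```

View pics/wrist8.png

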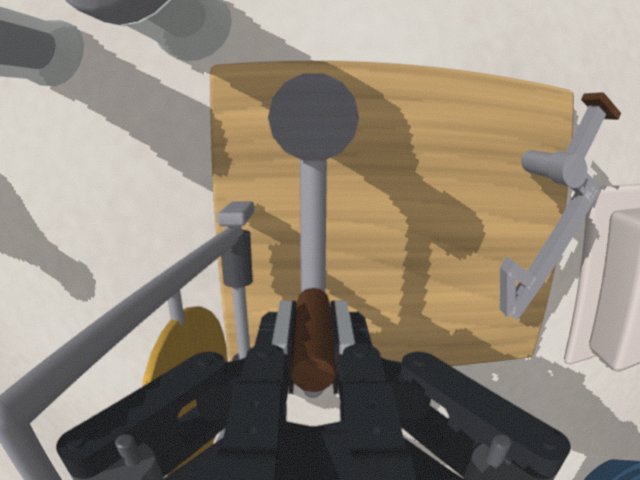

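Emit:
{"api": "step_arm", "payload": {"series": [{"translation":[0.02,0.45,0],"dr":[0,0,-3]},{"translation":[0.03,0.74,0],"dr":[0,0,-5]},{"translation":[0.03,0.74,0],"dr":[0,0,-5]},{"translation":[0.03,0.74,0],"dr":[0,0,-5]},{"translation":[0.03,0.74,0],"dr":[0,0,-5]},{"translation":[0.02,0.45,0],"dr":[0,0,-3]},{"translation":[0,0,0],"dr":[0,0,0]}]}}

```text
time_s: 10.88
ee_pos: [0.6382, -0.1412, 0.1047]
tcp_rot: [0.922, 0.386, 0.0, -0.0]
force: [-3.3, 2.3, 6.8]
grip_width: 0.0146
```

```bash
cat >> h.py <<'E'
def ham():
    o=get_obs(); p=w2c(Q,o["ee_pos"]); d=p[:2]-np.array([-.055,-.12])
    y=Rn.from_quat(o["tcp_rot"]).apply([0,1,0]); yaw=(np.arctan2(y[1],y[0])-(Q[2]-np.pi))
    F=o["force"]; e=np.array([y[0],y[1],0])
    print("t",round(o["time_s"],2),"phi pos",round(np.arctan2(-d[0],d[1]),4),"yaw",round(yaw,4),"r",np.hypot(*d).round(4),"z",p[2].round(4),"F",F.round(1),"Ftool",Rn.from_quat(o["tcp_rot"]).inv().apply(F).round(1),"Tz",o["torque"].round(2),"w",round(o["grip_width"],4))
E
python3 - <<'E'
from h import *
ham()
E
```

```text
t 10.88 phi pos 0.4559 yaw 0.4531 r 0.0852 z 0.1047 F [-3.3  2.3  6.8] Ftool [-0.7 -4.  -6.8] Tz [ 0.23  0.3  -0.16] w 0.0146
```

Emit:
{"api": "step_arm", "payload": {"series": [{"translation":[0.02,0.45,0],"dr":[0,0,-3]},{"translation":[0.03,0.74,0],"dr":[0,0,-5]},{"translation":[0.03,0.74,0],"dr":[0,0,-5]},{"translation":[0.03,0.74,0],"dr":[0,0,-5]},{"translation":[0.03,0.74,0],"dr":[0,0,-5]},{"translation":[0.03,0.59,0],"dr":[0,0,-4]},{"translation":[0.02,0.45,0],"dr":[0,0,-3]},{"translation":[0,0,0],"dr":[0,0,0]}]}}

```text
time_s: 11.88
ee_pos: [0.6757, -0.163, 0.1047]
tcp_rot: [0.791, 0.612, -0.0, -0.001]
force: [-3.7, 1.0, 8.0]
grip_width: 0.0144
```

Run:
```python
from h import *
ham()
cv2.imwrite("pics/wrist9.png",cv2.cvtColor(read_camera("wrist"),cv2.COLOR_RGB2BGR))
```

```text
t 11.88 phi pos 0.9701 yaw 0.9769 r 0.0855 z 0.1047 F [-3.7  1.   8. ] Ftool [ 0.  -3.8 -8. ] Tz [ 0.13  0.52 -0.12] w 0.0144
```

View pics/wrist9.png

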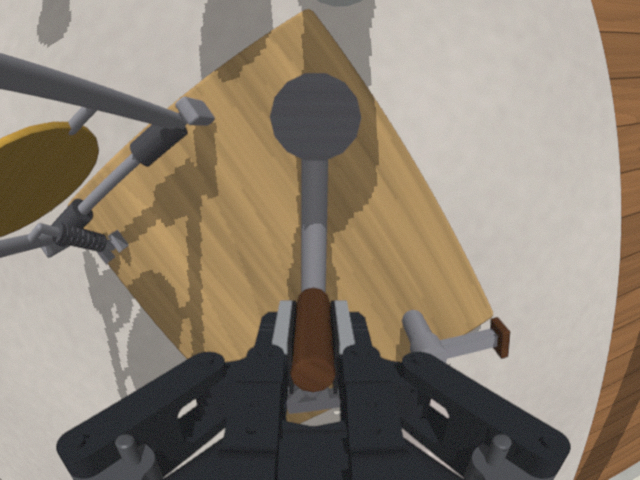

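Emit:
{"api": "step_arm", "payload": {"series": [{"translation":[0.01,0.37,0],"dr":[0,0,-2.5]},{"translation":[0.01,0.37,0],"dr":[0,0,-2.5]},{"translation":[0.01,0.37,0],"dr":[0,0,-2.5]},{"translation":[0.01,0.3,0],"dr":[0,0,-2]},{"translation":[0,0,0],"dr":[0,0,0]},{"translation":[0,0,0],"dr":[0,0,0]}]}}

```text
time_s: 12.68
ee_pos: [0.6894, -0.1654, 0.1047]
tcp_rot: [0.738, 0.675, -0.001, -0.001]
force: [-4.4, 0.0, 9.1]
grip_width: 0.0147
```

Run:
```python
from h import *
ham()
for n in("side","top"):cv2.imwrite(f"pics/{n}10.png",cv2.cvtColor(read_camera(n),cv2.COLOR_RGB2BGR))
a=cv2.imread("pics/side10.png")[240:400,245:465]; cv2.imwrite("pics/side10z.png",cv2.resize(a,(800,582),interpolation=cv2.INTER_CUBIC))
```

```text
t 12.68 phi pos 1.1321 yaw 1.1422 r 0.0856 z 0.1047 F [-4.4  0.   9.1] Ftool [-0.4 -4.4 -9. ] Tz [ 0.05  0.55 -0.21] w 0.0147
```

View pics/side10z.png

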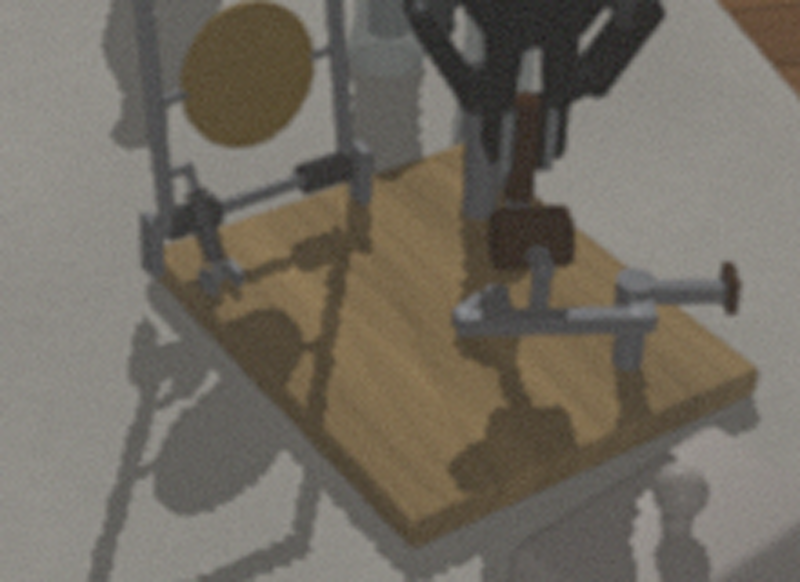

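The pin (540,290 in the zoom) is now behind the hook (460–500,300), and the lever is back in its closed position. I'll ease forward slowly and watch the force.

Emit:
{"api": "step_arm", "payload": {"series": [{"translation":[0,-0.15,0],"dr":[0,0,1]},{"translation":[0,-0.15,0],"dr":[0,0,1]},{"translation":[0,-0.15,0],"dr":[0,0,1]},{"translation":[0,-0.08,0],"dr":[0,0,0.5]},{"translation":[0,0,0],"dr":[0,0,0]},{"translation":[0,0,0],"dr":[0,0,0]}]}}

```text
time_s: 13.52
ee_pos: [0.6841, -0.1648, 0.1047]
tcp_rot: [0.758, 0.652, -0.001, -0.001]
force: [-3.7, 0.3, 8.1]
grip_width: 0.0144
```

Run:
```python
from h import *
ham()
```

```text
t 13.53 phi pos 1.0704 yaw 1.081 r 0.0856 z 0.1047 F [-3.7  0.3  8.1] Ftool [-0.3 -3.7 -8.1] Tz [ 0.07  0.5  -0.15] w 0.0144
```

Emit:
{"api": "step_arm", "payload": {"series": [{"translation":[0,-0.08,0],"dr":[0,0,0.5]},{"translation":[0,-0.08,0],"dr":[0,0,0.5]},{"translation":[0,0,0],"dr":[0,0,0]},{"translation":[0,0,0],"dr":[0,0,0]}]}}

```text
time_s: 14.02
ee_pos: [0.6826, -0.1645, 0.1047]
tcp_rot: [0.764, 0.646, -0.0, -0.001]
force: [-4.2, 0.5, 8.3]
grip_width: 0.0145
```

Run:
```python
from h import *
ham()
cv2.imwrite("pics/side11.png",cv2.cvtColor(read_camera("side"),cv2.COLOR_RGB2BGR))
a=cv2.imread("pics/side11.png")[240:400,245:465]; cv2.imwrite("pics/side11z.png",cv2.resize(a,(800,582),interpolation=cv2.INTER_CUBIC))
```

```text
t 14.03 phi pos 1.0526 yaw 1.0635 r 0.0856 z 0.1047 F [-4.2  0.5  8.3] Ftool [-0.2 -4.2 -8.3] Tz [ 0.1   0.53 -0.17] w 0.0145
```

View pics/side11z.png

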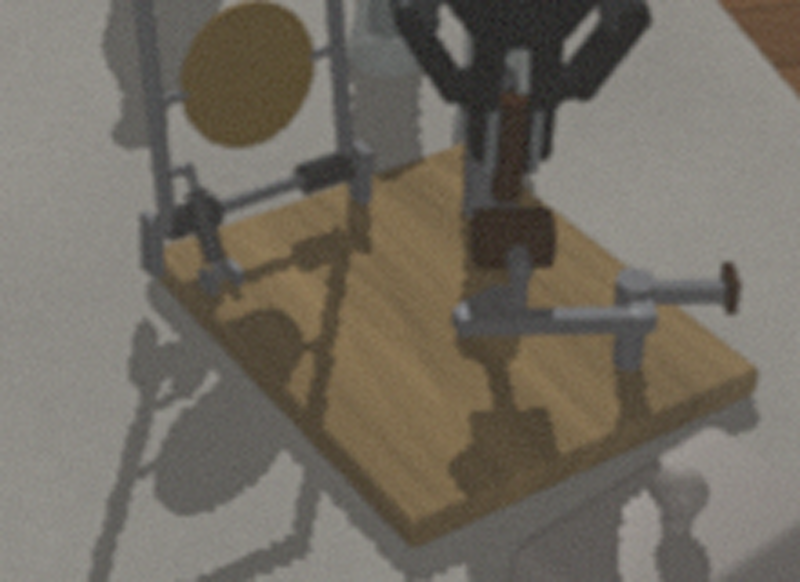

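The force hasn't dropped yet, so I'll keep easing forward.

Emit:
{"api": "step_arm", "payload": {"series": [{"translation":[0,-0.08,0],"dr":[0,0,0.5]},{"translation":[0,0,0],"dr":[0,0,0]},{"translation":[0,0,0],"dr":[0,0,0]}]}}

```text
time_s: 14.45
ee_pos: [0.6826, -0.1645, 0.1048]
tcp_rot: [0.766, 0.642, 0.0, 0.0]
force: [-2.8, 0.9, 5.2]
grip_width: 0.0146
```

Run:
```python
from h import *
ham()
```

```text
t 14.45 phi pos 1.0518 yaw 1.0551 r 0.0855 z 0.1048 F [-2.8  0.9  5.2] Ftool [ 0.4 -2.9 -5.2] Tz [ 0.16  0.26 -0.11] w 0.0146
```

Emit:
{"api": "step_arm", "payload": {"series": [{"translation":[0,-0.08,0],"dr":[0,0,0.5]},{"translation":[0,0,0],"dr":[0,0,0]},{"translation":[0,0,0],"dr":[0,0,0]}]}}

```text
time_s: 14.82
ee_pos: [0.6825, -0.1645, 0.1047]
tcp_rot: [0.769, 0.639, 0.001, 0.001]
force: [0.4, -0.0, 5.4]
grip_width: 0.0148
```

Run:
```python
from h import *
ham()
```

```text
t 14.82 phi pos 1.051 yaw 1.0468 r 0.0856 z 0.1047 F [ 0.4 -0.   5.4] Ftool [ 0.   0.4 -5.4] Tz [0.01 0.06 0.05] w 0.0148
```

The peg has stopped at 1.051 rad although the command moved on, and the tangential force went from −4.2 N to about 0. The hook now carries the hammer, so I'll release.

Emit:
{"api": "step_arm", "payload": {"series": [{"translation":[0,0,0],"dr":[0,0,0]},{"translation":[0,0,0],"dr":[0,0,0]},{"translation":[0,0,0],"dr":[0,0,0]},{"translation":[0,0,0],"dr":[0,0,0]},{"translation":[0,0,0],"dr":[0,0,0]}], "hand": 160}}

```text
time_s: 15.45
ee_pos: [0.6815, -0.1641, 0.1032]
tcp_rot: [0.769, 0.639, -0.0, -0.0]
force: [0.6, 0.3, 0.4]
grip_width: 0.0315
```

Run:
```python
from h import *
ham()
cv2.imwrite("pics/wrist12.png",cv2.cvtColor(read_camera("wrist"),cv2.COLOR_RGB2BGR))
```

```text
t 15.45 phi pos 1.0392 yaw 1.0468 r 0.0854 z 0.1032 F [0.6 0.3 0.4] Ftool [ 0.4  0.5 -0.4] Tz [-0.   -0.03 -0.06] w 0.0315
```

View pics/wrist12.png

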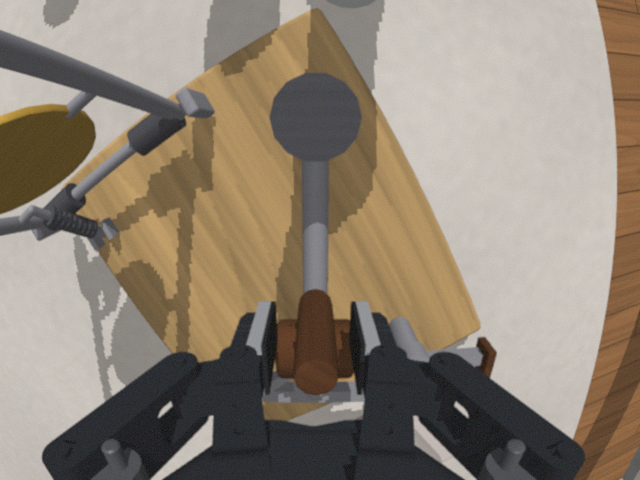

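The jaws are clear of the peg on both sides (peg at column 316, pads at 275 and 352), and the hammer stayed put. I'll retreat straight up.

Emit:
{"api": "step_arm", "payload": {"series": [{"translation":[0,0,-1],"dr":[0,0,0]},{"translation":[0,0,-2],"dr":[0,0,0]},{"translation":[0,0,-3],"dr":[0,0,0]},{"translation":[0,0,-4],"dr":[0,0,0]},{"translation":[0,0,-4],"dr":[0,0,0]},{"translation":[0,0,0],"dr":[0,0,0]},{"translation":[0,0,0],"dr":[0,0,0]},{"translation":[0,0,0],"dr":[0,0,0]}]}}

```text
time_s: 16.5
ee_pos: [0.6806, -0.1638, 0.2416]
tcp_rot: [0.769, 0.639, -0.001, -0.001]
force: [-0.6, 0.8, -0.4]
grip_width: 0.0319
```

Run:
```python
from h import *
ham()
cv2.imwrite("pics/side13.png",cv2.cvtColor(read_camera("side"),cv2.COLOR_RGB2BGR))
a=cv2.imread("pics/side13.png")[170:420,220:480]; cv2.imwrite("pics/side13z.png",cv2.resize(a,(624,600),interpolation=cv2.INTER_CUBIC))
cv2.imwrite("pics/wrist13.png",cv2.cvtColor(read_camera("wrist"),cv2.COLOR_RGB2BGR))
```

```text
t 16.5 phi pos 1.0276 yaw 1.0468 r 0.0853 z 0.2416 F [-0.6  0.8 -0.4] Ftool [ 0.7 -0.8  0.4] Tz [-0.01  0.03  0.01] w 0.0319
```

View pics/side13z.png

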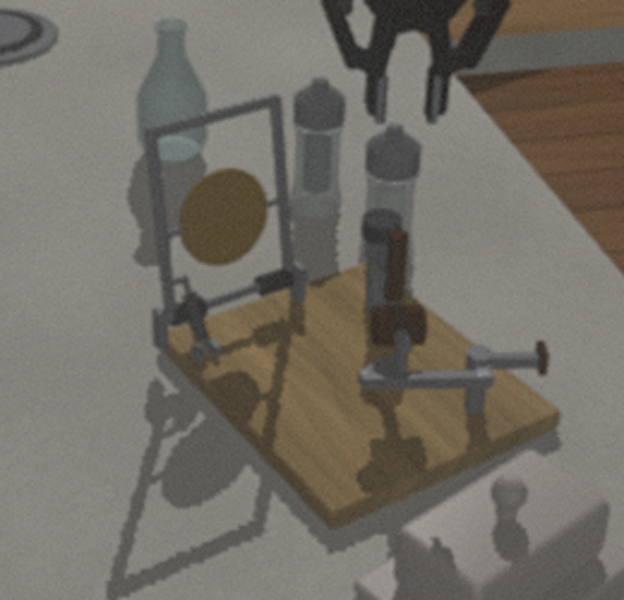

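View pics/wrist13.png

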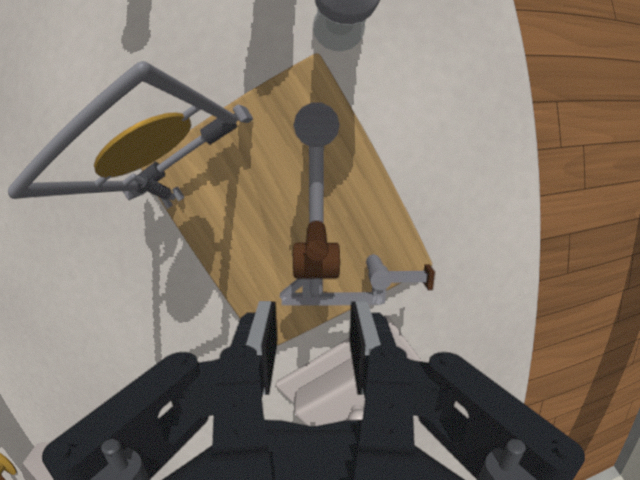

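The stand is up, the hammer hangs on the hook (pin at 318,290 in the wrist view), and the gripper is well clear. Handing in.

```bash
python3 -c "
from workcell import *
print(hand_in())"
```

```text
the job is handed in; nothing more can be done
None
```

The chime is ready and handed in at about 16.6 s of the 51 s allowed. The stand is open, the hammer hangs on the catch, and nothing is touching it.

- **Stand:** I pinched the cross bar and swung it along its arc to about 1.39 rad, worked out from the gripper position. It stayed up after I let go, and the largest wrist force I read was about 15 N.
- **Hammer:** I pinched the peg and turned with the arm to about 1.13–1.14 rad, past the catch. I then eased it forward in small steps until the peg stopped at about 1.05 rad and the spring force on the gripper fell from about 4 N to about 0. The hammer did not move when I opened the jaws.
- **Last checks:** The final side and wrist pictures show the stand up, the pin behind the closed hook, the gripper about 10 cm above the peg, and the bystanders in place by eye.
- **Limits and disagreements:**
  - I judged the catch closed from the pictures and force only, because there is no joint readout.
  - My chime pose estimates differed by 2–4 mm between cameras.
  - The spring force I felt near the catch was about 4 N, not the stated 6 N.

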